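# Balance the gauge amplifier's coil with the tuning tool

### The job

Lift the plastic tuning tool out of its metal stand, put its blade into the slot of the brass screw on the round copper coil (not the screw on the square block), and turn the screw clockwise, as seen from above, until its slot lines up with the two dark marks on the coil's white rim. Then put the tool back in its stand, upright as you found it, and let go. Leave the screw on the square block as it is.

Things in the scene. Friction and masses are not known exactly. Their poses are not given: they have to be found in the camera images.
- tool_grip (a point): Plastic tuning tool (ivory handle, black flange and blade), upright, blade down. Point: mid-handle, on its axis; z up. Handle: bar 24 (x) x 16 (y) x 64 mm tall, centred here; grip across the 16. Below this point: flange 44 mm across at 32-38 mm, shaft 18 mm across at 38-78, blade at 78-90 mm, 18 wide (x), 4 thick (y), parallel to the handle's broad side. In the stand the point is 38 mm above the stand's top.
- slot (a point): Middle of the slot's floor in the brass screw on the round coil (white bobbin 62 mm across, copper winding, on the cream amplifier box); 80 mm above the table. Screw 32 mm across, 14 mm tall. Slot runs right across along x, 10 mm deep, 15 mm wide at the top, tapering to 5.5 at the floor. z up; turns with the screw. Blade on the floor: tool_grip is 90 mm above this point.
- slug (a joint): Angle of the round coil's screw, rad, growing anticlockwise seen from above. 0: slot in line with the two dark marks on the white rim. Starts at 0.6 to 1.1: turn it clockwise by that. Stiff (0.06 N m), stays where it is left; stops at -1.4 and 1.4. The blade has about 5 degrees of play in the slot each way.
- stand_hole (a point): Centre of the hole's mouth on the top face of the tool stand, a fixed aluminium block 64 x 64 mm, 60 mm high. Round hole, 34 mm across, right through; the tool's shaft hangs in it, the flange resting on the top face.
- other_rim (a point): Point in the slot of the like screw on the white square block (62 mm wide), the one to leave alone; that screw's axis is 14 mm along this point's -x. Same height as the coil's screw, some 130 mm from it.
Mind the look-alikes: they are no part of the job. What is shaped like the part that bears tool_grip but green or turquoise is not meant. What is shaped like the part that bears stand_hole but purple is not meant.

How it is judged:
On the way, in this order (a step that is already met when the one before it is completed fails the run):
1. the tool's blade is down in the slot of the round coil's screw, the tool upright (horizontal distance between tool_grip and slot below 0.012 m and z of tool_grip in the frame of slot between 0.08 and 0.095 m and angle between tool_grip's own z axis and vertical below 0.2 rad), for 0.1 s.
2. with the blade in the slot, the screw has been turned until its slot lines up with the marks (within 0.25 rad) (all of step 1 and value of joint slug between -0.25 and 0.25 rad), for 0.1 s.
At the end, for the whole second after the job is handed in: The slot of the round coil's screw is within 0.25 rad of its marks, and the tool stands released in the stand's hole: grip point within 15 mm of the hole's axis and 30 to 45 mm above the stand's top, upright within 0.2 rad (value of joint slug between -0.25 and 0.25 rad and horizontal distance between tool_grip and stand_hole below 0.015 m and z of tool_grip in the frame of stand_hole between 0.03 and 0.045 m and angle between tool_grip's own z axis and vertical below 0.2 rad); the robot touches nothing.
It fails at once if the screw on the square block is turned (its rim moves by more than 4 mm) (distance of other_rim from where it was at the start of the episode above 0.004 m).
It also fails if it takes over 53 s, if anything falls off the work surface, if the arm or the gripper's body presses on something with over 40 N, if the wrist force passes 120 N, or if a joint passes its speed limit or range.

### The arm

A 6-joint arm with a two-finger parallel gripper is mounted at the origin on the work surface. World frame = base frame: x ahead of the robot, y to its left, z up, the work surface at z = 0. Lengths are in m, angles in rad, forces in N, time in s.
With the tool pointing down it reaches from about 0.4 to 0.825 m from the base axis. Payload 7 kg.
Tool frame: the origin (TCP) lies midway between the tips of the shut fingers; the grasp point (between the pads) lies 19 mm behind it (arm.hold_point_z is the distance from the TCP to the grasp point, in m); z points along the fingers, x is the direction in which the jaws open and shut, and the axes are right-handed (so a half turn about z gives the same grasp; the last joint's range is limited). The gripper opens to 88 mm and grips with 3 to 60 N. Pads are 19 mm wide; open, the fingers measure 130 mm over their backs; the gripper's body (78 mm by 193 mm) begins 47 mm behind the grasp point.
Start: joints at [1.434, 0.359, 0.012, 0, -1.224, -0.288], TCP at [0.278, 0.615, 0.227] pointing down, gripper open.
Joint ranges: [-3.07, 3.07], [-1.43, 2.12], [-1.02, 1.25], [-3.03, 1.67], [-3.05, -0], [-3.03, 3.03]. Speed limits (rad/s): [2.39, 2.39, 3.01, 3.14, 3.14, 3.14].

### API

Orientations are given as [roll, pitch, yaw] about the fixed x, y, z axes, in that order (R = Rz(yaw) Ry(pitch) Rx(roll)).
In Python, from station import readout, viewer, job, arm gives the robot as it stands.
- The arm moves only by the tool apply_moves, never from a script. Its argument "deltas" is text: rows parted by semicolons, each of 4 numbers parted by spaces: the shift along the tool's x, y, z in cm, then the turn about the tool's z in rad. A call has 1 to 10 rows; each row shifts and turns the commanded pose from where the row before left it, along the tool's axes as they then stand; what a row does not reach is not made up. A row lasts 1/8 s, in which the tool goes at most 62.5 mm and 10.7 degrees, less where a joint would pass 70% of its speed; a pose out of reach is approached as far as the arm can. A call is refused whole if a number of a shift passes 6.25 or a number of a turn 0.188, either way. A call with a gripper value outside its range is refused whole. "gripper" is the closure, from -1 (fully open) to 1 (shut), so that 0 is half open, set as the call begins (left out, the last holds). The fingers move at their own pace and stop on an object; "squeeze" is the grip in N (left out, the last holds). Time passes only in rows, so rows that do not move let the fingers close. It gives the time, the measured TCP pose, the force and the opening at its end, in the units of the state.
- readout.get_state(): the state, without advancing time (a new reading comes with each control period).
- viewer.grab_frame(name): name is "side" or "top" or "wrist"; returns a dict with "image" (400x640x3 uint8, red, green, blue), "camera_matrix" (3x3 intrinsics, pixels), "cam_to_world" (4x4, takes a point from camera to world coordinates). Camera axes: x right, y up, looking along -z (the intrinsics and any distortion apply to the point x, -y, -z); pixel columns grow to the right and rows downward; lengths in m; the calibration is good to about 2 mm. The wrist camera is an equidistant fisheye: a pixel r from the principal point sees the ray r / f radians off the axis. A picture is of the moment at which its call begins. There is no depth.
- job.job_done(): hands the job in, once; it reports no verdict.
Trained networks look in the newest picture that a camera, given by its name, has taken for a name from the list of things; names that differ only in an ending like _2 or _b are one class to them, and where a whole thing is asked for, a point or a joint stands for the part that bears it (a point fixed in the world has none). Each returns a list of dicts, best first, with "conf" (0 to 1); they miss things now and then, are a little off and sometimes report something else, mostly with a low value. They report only what shows in the picture. A call takes as long as a camera call. They do not tell look-alikes from the thing itself.
- viewer.silhouettes(camera, query): "region" (400x640 bool, what is visible of it) and "extent" ([left, top, width, height] in pixels, round what is visible of it).
The state is a dict: "t": time; "q": joint angles; "qd": joint speeds; "joint_efforts": joint torques, N m; "eef_pos": TCP position; "ee_rot": TCP orientation; "force": force on the tool from outside, world axes, zero at the start; "moment": the same for the moment, N m; "width": finger opening in m.
Only numpy, scipy, OpenCV 4.12 (cv2) and the standard library are available. Lean on these libraries where they do the work, as an engineer would, in place of code of your own. Each camera call takes 0.05 s, during which the arm holds its last target.

## Working session

There is one attempt and no reset: what is moved stays moved. The work goes in short steps, Python scripts to look and compute and a tool call to move; the robot and the scene stay as the last step left them, time stands still between calls to the robot, and variables do not carry over. Pictures are saved under pics/ and viewed, and the job is handed in when it is done.

Besides the shell and the picture viewer there is one more tool, called after "Request:" as name(argument=value, ...) on one line, values as JSON. apply_moves: Moves the arm, as the interface text tells. Its arguments: {"type":"object","properties":{"deltas":{"type":"string"},"gripper":{"type":"number"},"squeeze":{"type":"number"}},"required":["deltas"]}

```bash
ls; mkdir -p pics; cat > h.py <<'E'
import numpy as np, cv2
from station import readout, viewer, job, arm
def grab(n,fn=None):
    f=viewer.grab_frame(n)
    if fn: cv2.imwrite('pics/'+fn,f['image'][:,:,::-1])
    return f
def proj(f,p):
    T=np.linalg.inv(f['cam_to_world']);c=T[:3,:3]@np.array(p)+T[:3,3];K=f['camera_matrix']
    u=K@np.array([c[0],-c[1],-c[2]]);return u[:2]/u[2]
def onz(f,uv,z):
    K=f['camera_matrix'];d=np.linalg.inv(K)@np.array([uv[0],uv[1],1.]);d=np.array([d[0],-d[1],-d[2]])
    T=f['cam_to_world'];d=T[:3,:3]@d;o=T[:3,3];return o+d*(z-o[2])/d[2]
E
python3 - <<'E'
from h import *
for n in('top','side','wrist'):
    f=grab(n,n+'0.png');print(n,f['camera_matrix'].tolist(),f['cam_to_world'].round(3).tolist(),[k for k in f])
    for q in('tool_grip','slot','slug','stand_hole','other_rim'):
        try: print(q,[(round(r['conf'],2),r['extent']) for r in viewer.silhouettes(n,q)])
        except Exception as e: print(q,e)
print(readout.get_state())
E
```

```text
pics
top [[363.51625427947465, 0.0, 317.32262413124573], [0.0, 363.51625427947465, 198.96971109704336], [0.0, 0.0, 1.0]] [[0.163, 0.965, -0.205, 0.409], [-0.987, 0.159, -0.034, -0.028], [-0.0, 0.208, 0.978, 0.846], [0.0, 0.0, 0.0, 1.0]] ['image', 'camera_matrix', 'cam_to_world']
tool_grip [(0.73, [397.2, 173.0, 21.7, 22.5]), (0.72, [450.1, 215.7, 30.2, 19.3])]
slot [(0.53, [189.0, 163.4, 18.4, 15.6]), (0.5, [404.8, 220.2, 23.6, 18.4])]
slug [(0.46, [188.7, 167.9, 19.1, 14.9]), (0.26, [405.9, 218.8, 22.2, 20.0])]
stand_hole [(0.86, [339.4, 227.9, 34.6, 36.8]), (0.85, [390.4, 212.4, 40.0, 37.5])]
other_rim [(0.47, [236.2, 185.4, 12.6, 16.4])]
side [[442.4747738330699, 0.0, 323.1283774835024], [0.0, 442.4747738330699, 199.0684617871638], [0.0, 0.0, 1.0]] [[0.809, 0.284, -0.515, 0.091], [-0.588, 0.369, -0.72, -0.697], [-0.015, 0.885, 0.466, 0.53], [0.0, 0.0, 0.0, 1.0]] ['image', 'camera_matrix', 'cam_to_world']
tool_grip [(0.73, [411.3, 253.9, 24.8, 63.3]), (0.6, [363.7, 228.5, 23.6, 41.4]), (0.59, [390.9, 206.2, 20.6, 57.1])]
slot [(0.65, [363.4, 226.0, 24.6, 42.0])]
slug [(0.53, [258.2
[... 387 characters left out ...]
ld']
tool_grip []
slot []
slug []
stand_hole []
other_rim []
{'t': 0.9, 'q': array([ 1.43411305e+00,  3.58560170e-01,  1.19347364e-02, -1.28613487e-05,
       -1.22412346e+00, -2.88087295e-01]), 'qd': array([ 0.00084558, -0.00038297,  0.00156845, -0.00061741,  0.00038685,
       -0.00045759]), 'joint_efforts': array([-1.38339317e-03, -5.82348704e+01,  2.93309587e+01,  7.00303048e+00,
        1.24079434e-02, -3.02051649e-05]), 'eef_pos': array([0.27818761, 0.61499202, 0.22659985]), 'ee_rot': array([ 3.14156758e+00,  4.20372965e-05, -1.99557127e+00]), 'force': array([-0.9696799 ,  0.87352369, -0.24608561]), 'moment': array([-0.01686318, -0.01098034, -0.01020505]), 'width': 0.08739493773473746}
```

View pics/top0.png

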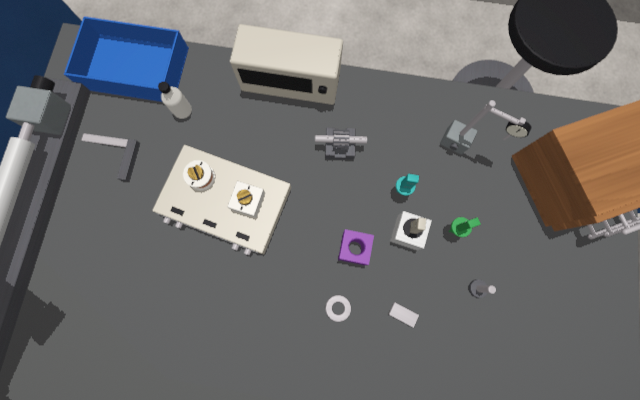

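View pics/side0.png

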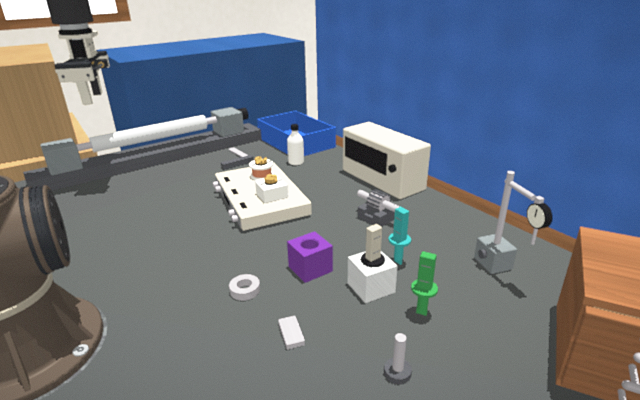

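```bash
python3 - <<'E'
import cv2
a=cv2.imread('pics/top0.png');cv2.imwrite('pics/top0c.png',cv2.resize(a[140:290,320:500],None,fx=4,fy=4,interpolation=2))
cv2.imwrite('pics/top0d.png',cv2.resize(a[120:270,150:340],None,fx=4,fy=4,interpolation=2))
E
```

```text
(no output)
```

View pics/top0c.png

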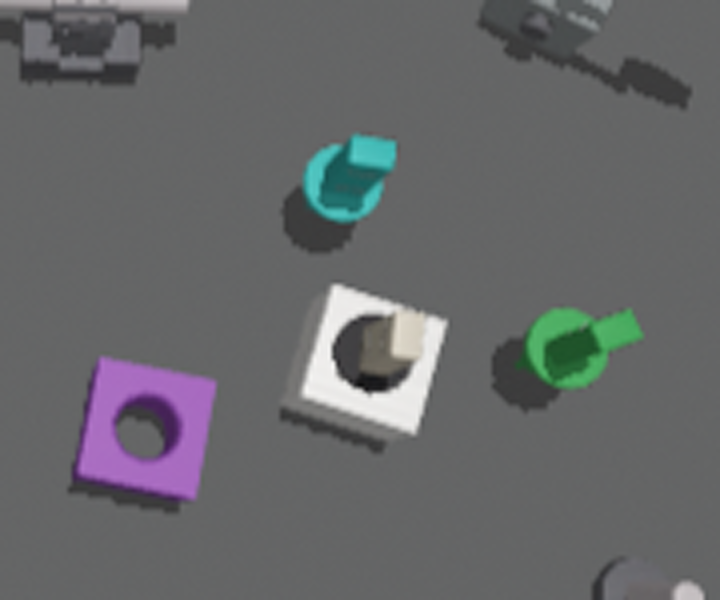

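View pics/top0d.png

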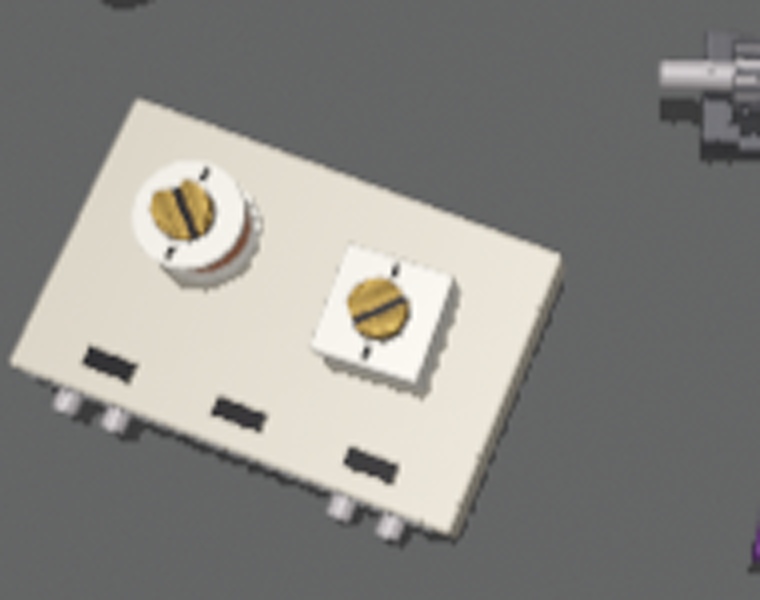

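The tool candidates are ivory at top-image (415,227) in the white-metal stand, turquoise (407,185) and green (463,227). The ivory one in the aluminium block fits the description; the purple stand at (357,248) is a decoy. The round coil is at (196,173) and the square block at (245,197). Next I'll measure them.

```bash
python3 - <<'E'
from h import *
f=grab('top')
c=lambda x,y:(320+x/4-.375,140+y/4-.375)
d=lambda x,y:(150+x/4-.375,120+y/4-.375)
P=[onz(f,c(*p),.06)[:2] for p in [(335,285),(447,320),(415,433),(300,397)]]
print('stand',np.mean(P,0),[np.linalg.norm(P[i]-P[i-1]).round(4) for i in range(4)],'hole',onz(f,c(372,352),.06))
e=P[1]-P[0];print('stand ang',np.arctan2(e[1],e[0]))
H=[onz(f,c(*p),.13)[:2] for p in [(396,308),(425,316),(418,362),(390,357)]]
print('handle',np.mean(H,0),[np.linalg.norm(H[i]-H[i-1]).round(4) for i in range(4)]); e=(H[3]-H[0]+H[2]-H[1]);print('handle long ang',np.arctan2(e[1],e[0]))
s=onz(f,d(182,210),.09);print('screw',s)
a=onz(f,d(175,188),.09);b=onz(f,d(193,235),.09);e=(a-b);print('slot ang',np.arctan2(e[1],e[0]),np.linalg.norm(e))
a=onz(f,d(205,174),.085);b=onz(f,d(170,252),.085);e=(a-b);print('mark ang',np.arctan2(e[1],e[0]),np.linalg.norm(e),(a+b)/2)
o=onz(f,d(378,308),.09);print('other',o,np.linalg.norm(o-s))
g=grab('side')
print('side tooltop',proj(g,[*np.mean(H,0),.13]),'screw',proj(g,s))
E
```

```text
stand [ 0.5413775  -0.21627782] [np.float64(0.0652), np.float64(0.0632), np.float64(0.0648), np.float64(0.0639)] hole [ 0.54457444 -0.21470674  0.06      ]
stand ang -1.7190173146608494
handle [ 0.5434251  -0.21439322] [np.float64(0.0249), np.float64(0.0147), np.float64(0.0235), np.float64(0.0139)]
handle long ang 3.1124079343115407
screw [0.58284803 0.26887794 0.09      ]
slot ang 0.5769573118032202 0.028764175638120962
mark ang -0.1845619164268751 0.0467928324271021 [0.5829695  0.26747489 0.085     ]
other [0.54701597 0.15341698 0.09      ] 0.12089321669048608
side tooltop [374.06057257 226.5169658 ] screw [260.42260415 158.22774084]
```

Request:
apply_moves(deltas="0 0 -2.5 -0.132;0 0 -2.5 -0.132;0 0 -2.5 -0.132", gripper=0, squeeze=25)

```text
t: 1.38
eef_pos: [0.2782, 0.6149, 0.3024]
ee_rot: [3.142, -0.0, -1.595]
force: [-0.4, 1.1, -0.2]
width: 0.0633
```

```bash
cat >> h.py <<'E'
def delta(p,s=None):
    s=s or readout.get_state();y=s['ee_rot'][2];d=np.array(p)-s['eef_pos']
    print('t',s['t'].__round__(2),'pos',s['eef_pos'].round(4),'rot',s['ee_rot'].round(4),'F',s['force'].round(1),'w',round(s['width'],4),'q',s['q'].round(2))
    print('delta tool cm',(100*np.array([np.cos(y)*d[0]+np.sin(y)*d[1],np.sin(y)*d[0]-np.cos(y)*d[1],-d[2]])).round(2))
E
python3 -c "
from h import *
delta([.583,.268,.30]);delta([.543,-.2155,.3])"
```

```text
t 1.38 pos [0.2782 0.6149 0.3024] rot [ 3.1416e+00 -1.0000e-04 -1.5952e+00] F [-0.4  1.1 -0.2] w 0.0633 q [ 1.43  0.32  0.13  0.   -1.38  0.11]
delta tool cm [ 33.94 -31.32   0.24]
t 1.38 pos [0.2782 0.6149 0.3024] rot [ 3.1416e+00 -1.0000e-04 -1.5952e+00] F [-0.4  1.1 -0.2] w 0.0633 q [ 1.43  0.32  0.13  0.   -1.38  0.11]
delta tool cm [ 82.37 -28.5    0.24]
```

Request:
apply_moves(deltas="4.2 -3.8 0 0;4.2 -3.8 0 0;4.2 -3.8 0 0;4.2 -3.8 0 0;4.2 -3.8 0 0;4.2 -3.8 0 0;4.2 -3.8 0 0;4.2 -3.8 0 0;0 0 0 0")

```text
t: 2.5
eef_pos: [0.5743, 0.2672, 0.3012]
ee_rot: [3.141, -0.001, -1.604]
force: [-0.3, -0.4, -0.2]
width: 0.0437
```

```bash
cat >> h.py <<'E'
def fonz(f,uv,z):
    K=f['camera_matrix'];m=np.array([(uv[0]-K[0,2])/K[0,0],(uv[1]-K[1,2])/K[1,1]]);r=np.hypot(*m)
    d=np.array([m[0]/r*np.sin(r),-m[1]/r*np.sin(r),-np.cos(r)]) if r>0 else np.array([0,0,-1.])
    T=f['cam_to_world'];d=T[:3,:3]@d;o=T[:3,3];return o+d*(z-o[2])/d[2]
def fproj(f,p):
    T=np.linalg.inv(f['cam_to_world']);c=T[:3,:3]@np.array(p)+T[:3,3];K=f['camera_matrix']
    v=np.array([c[0],-c[1],-c[2]]);h=np.hypot(v[0],v[1]);r=np.arctan2(h,v[2])
    return np.array([K[0,2]+K[0,0]*r*v[0]/h,K[1,2]+K[1,1]*r*v[1]/h])
E
python3 -c "
from h import *
delta([.543,-.2155,.3]);f=grab('wrist','w1.png')
u=fproj(f,[.583,.268,.09]);print(u)
x,y=(u-50).astype(int);print(x,y);cv2.imwrite('pics/w1c.png',cv2.resize(f['image'][y:y+100,x:x+100,::-1],None,fx=6,fy=6,interpolation=2))"
```

```text
t 2.5 pos [0.5743 0.2672 0.3012] rot [ 3.1414e+00 -7.0000e-04 -1.6041e+00] F [-0.3 -0.4 -0.2] w 0.0437 q [ 0.74  0.25  0.03  0.   -1.35  0.79]
delta tool cm [48.35  1.52  0.12]
[322.27821177 168.3849793 ]
272 118
```

View pics/w1.png

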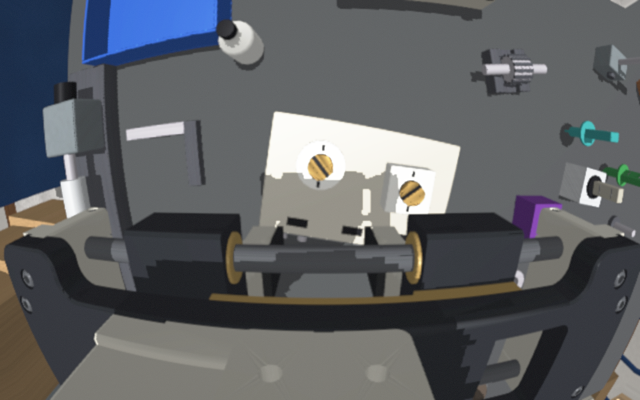

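View pics/w1c.png

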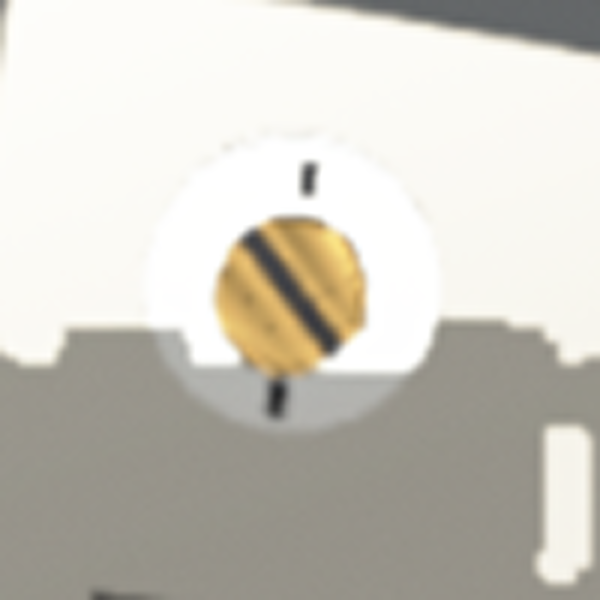

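```bash
python3 -c "
from h import *
f=grab('wrist')
d=lambda x,y:(272+x/6-.42,118+y/6-.42)
s=fonz(f,d(291,295),.09);print(s)
for p,q,z in [((251,234),(334,350),.09),((309,178),(277,400),.085)]:
    a=fonz(f,d(*p),z);b=fonz(f,d(*q),z);e=a-b;print(np.arctan2(e[1],e[0]),np.linalg.norm(e),(a+b)/2)
f=f;t=[.543,-.2155,.13];print(fproj(f,t))"
```

```text
[0.5840901  0.27212821 0.09      ]
0.581656657443942 0.02884621076782041 [0.58464138 0.27176417 0.09      ]
-0.17525702783877603 0.0461999577133807 [0.58436685 0.27180335 0.085     ]
[620.81692652 195.86741718]
```

Request:
apply_moves(deltas="6.0 0.2 0 0;6.0 0.2 0 0;6.0 0.2 0 0;6.0 0.2 0 0;6.0 0.2 0 0;6.0 0.2 0 0;6.0 0.2 0 0;6.0 0.1 0 0;0 0 0 0")

```text
t: 3.72
eef_pos: [0.5431, -0.2112, 0.3013]
ee_rot: [3.141, -0.0, -1.603]
force: [-0.6, -0.3, -0.4]
width: 0.0438
```

```bash
python3 -c "
from h import *
delta([.543,-.2155,.3]);f=grab('wrist','w2.png')
u=fproj(f,[.543,-.2155,.1]);print(u)
x,y=(u-60).astype(int);print(x,y);cv2.imwrite('pics/w2c.png',cv2.resize(f['image'][y:y+120,x:x+120,::-1],None,fx=5,fy=5,interpolation=2))"
```

```text
t 3.73 pos [ 0.5431 -0.2112  0.3013] rot [ 3.1411e+00 -2.0000e-04 -1.6025e+00] F [-0.6 -0.3 -0.4] w 0.0438 q [-0.04  0.17 -0.08  0.   -1.33  1.57]
delta tool cm [ 0.43 -0.    0.13]
[326.91212514 176.87048297]
266 116
```

View pics/w2c.png

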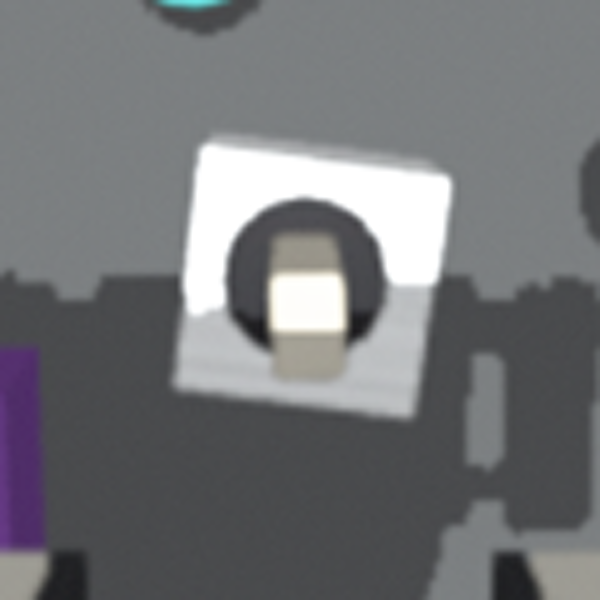

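```bash
python3 -c "
from h import *
f=grab('wrist')
d=lambda x,y:(266+x/5-.4,116+y/5-.4)
H=[fonz(f,d(*p),.13)[:2] for p in [(268,270),(347,270),(345,381),(273,381)]]
print(np.mean(H,0),[np.linalg.norm(H[i]-H[i-1]).round(4) for i in range(4)]);e=H[0]-H[3]+H[1]-H[2];print(np.arctan2(e[1],e[0]))
print('flange',fonz(f,d(306,276),.066),np.linalg.norm(fonz(f,d(227,276),.066)-fonz(f,d(386,276),.066)))
P=[fonz(f,d(*p),.06)[:2] for p in [(203,145),(453,180),(414,418),(175,387)]]
print('stand',np.mean(P,0),[np.linalg.norm(P[i]-P[i-1]).round(4) for i in range(4)])
"
```

```text
[ 0.54449231 -0.21388942] [np.float64(0.0246), np.float64(0.017), np.float64(0.0245), np.float64(0.0157)]
-0.014766923075903443
flange [ 0.54501932 -0.21408559  0.066     ] 0.040916661682932745
stand [ 0.54192818 -0.21548121] [np.float64(0.0647), np.float64(0.0653), np.float64(0.0644), np.float64(0.0642)]
```

Request:
apply_moves(deltas="0.3 -0.1 4 0;0 0 5 0;0 0 5 0;0 0 4 0;0 0 2.5 0;0 0 1.3 0;0 0 0 0")

```text
t: 4.7
eef_pos: [0.5447, -0.2108, 0.0834]
ee_rot: [3.141, -0.0, -1.598]
force: [-0.0, -0.7, 1.2]
width: 0.0436
```

Request:
apply_moves(deltas="0 0 0 0;0 0 0 0;0 0 0 0;0 0 0 0", gripper=1, squeeze=30)

```text
t: 5.2
eef_pos: [0.5448, -0.2122, 0.0842]
ee_rot: [-3.141, -0.0, -1.6]
force: [-1.2, 0.8, 4.8]
width: 0.0157
```

```bash
python3 -c "
from h import *
delta([.5418,-.2158,.3]);grab('side','s1.png')"
```

```text
t 5.2 pos [ 0.5448 -0.2122  0.0842] rot [-3.1407e+00 -2.0000e-04 -1.5997e+00] F [-1.2  0.8  4.8] w 0.0157 q [-0.04  0.34 -0.37  0.   -0.86  1.58]
delta tool cm [  0.37   0.29 -21.58]
```

View pics/s1.png

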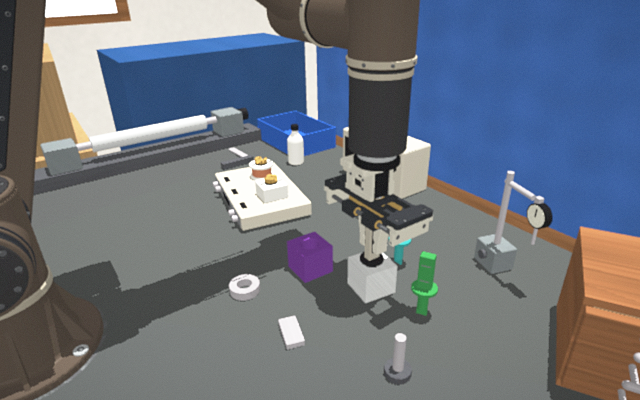

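Request:
apply_moves(deltas="0 0 -3 0;0 0 -4 0;0 0 -5 0;0 0 -5 0;0 0 -2 -0.15;0 0 0 -0.15;0 0 0 -0.15;0 0 0 -0.16;0 0 0 0")

```text
t: 6.38
eef_pos: [0.5443, -0.212, 0.2733]
ee_rot: [3.141, 0.0, -0.991]
force: [0.2, -0.7, 0.2]
width: 0.0162
```

```bash
python3 -c "
from h import *
delta([.5838,.2705,.274]);grab('side','s2.png');grab('wrist','w3.png')"
```

```text
t 6.38 pos [ 0.5443 -0.212   0.2733] rot [ 3.1414e+00  4.0000e-04 -9.9090e-01] F [ 0.2 -0.7  0.2] w 0.0162 q [-0.04  0.18 -0.12 -0.   -1.27  2.19]
delta tool cm [-38.2  -29.75  -0.07]
```

View pics/s2.png

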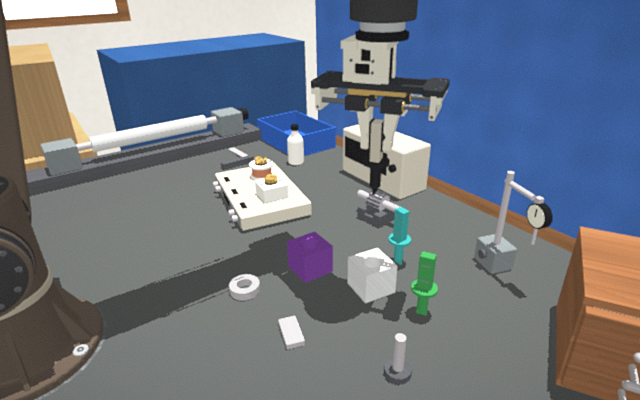

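View pics/w3.png

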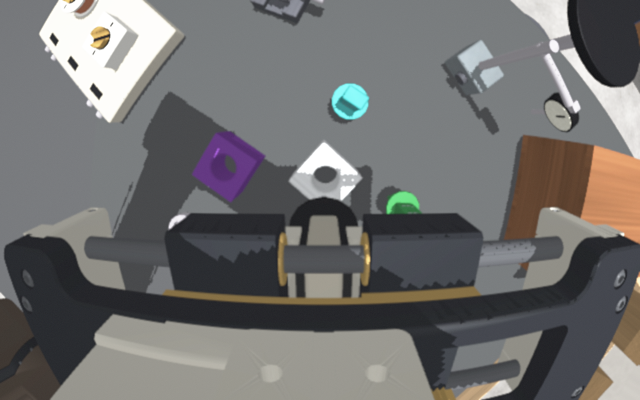

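```bash
python3 -c "
import cv2
a=cv2.imread('pics/w3.png');cv2.imwrite('pics/w3c.png',cv2.resize(a[130:300,260:400],None,fx=4,fy=4,interpolation=2))"
```

```text
(no output)
```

View pics/w3c.png

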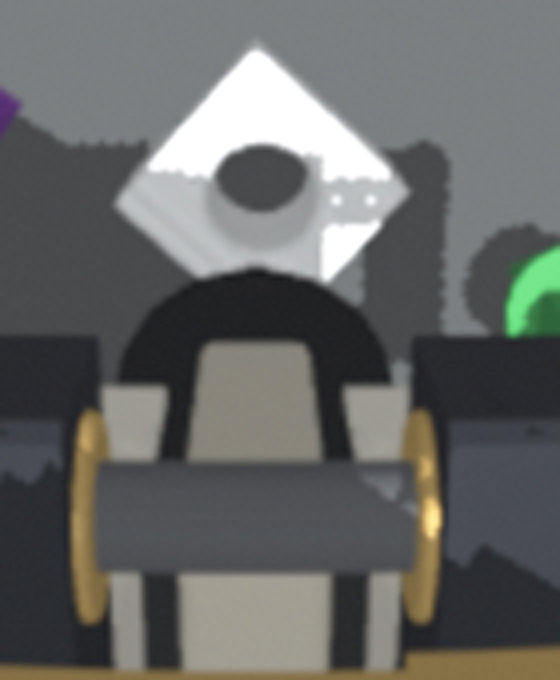

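Request:
apply_moves(deltas="-4.7 -3.7 0 0;-4.7 -3.7 0 0;-4.7 -3.7 0 0;-4.7 -3.7 0 0;-4.7 -3.7 0 0;-4.7 -3.7 0 0;-4.7 -3.7 0 0;-4.7 -3.7 0 0;0 0 0 0;0 0 0 0")

```text
t: 7.72
eef_pos: [0.5852, 0.2649, 0.2731]
ee_rot: [3.141, -0.0, -0.991]
force: [-0.6, 0.0, -1.3]
width: 0.016
```

```bash
python3 -c "
from h import *
delta([.5838,.2705,.274]);grab('side','s3.png')
f=grab('wrist','w4.png');cv2.imwrite('pics/w4c.png',cv2.resize(f['image'][100:300,220:420,::-1],None,fx=3,fy=3,interpolation=2))
f=grab('top','t4.png');cv2.imwrite('pics/t4c.png',cv2.resize(f['image'][120:270,150:340,::-1],None,fx=4,fy=4,interpolation=2))"
```

```text
t 7.72 pos [0.5852 0.2649 0.2731] rot [ 3.1406e+00 -2.0000e-04 -9.9070e-01] F [-0.6  0.  -1.3] w 0.016 q [ 0.73  0.28  0.01  0.   -1.3   1.42]
delta tool cm [-0.55 -0.19 -0.09]
```

View pics/w4c.png

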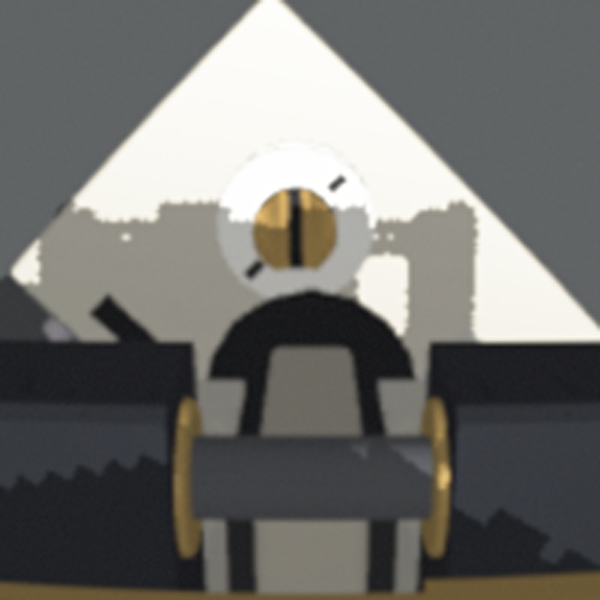

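View pics/s3.png

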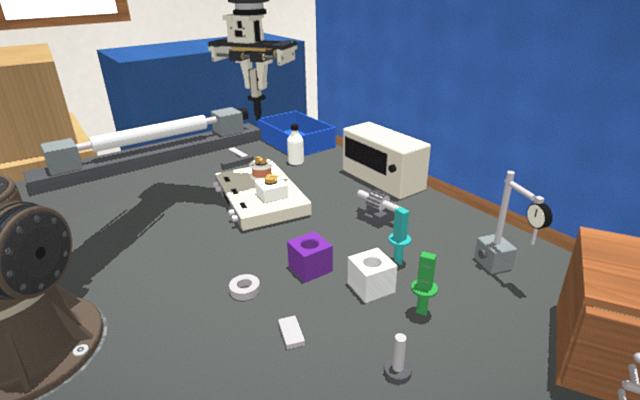

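```bash
python3 -c "
from h import *
from scipy.spatial.transform import Rotation as R
f=grab('wrist');s=readout.get_state()
T=np.eye(4);T[:3,:3]=R.from_euler('xyz',s['ee_rot']).as_matrix();T[:3,3]=s['eef_pos']
d=lambda x,y:(220+x/3-.33,100+y/3-.33)
for p in [(296,230),(296,189),(296,268)]:
  q=fonz(f,d(*p),.09);print(q);delta([*q[:2],.156],s)
C=np.linalg.inv(T)@f['cam_to_world']
# circle bobbin
print('bobbin',fonz(f,d(296,218),.085))
T2=np.eye(4);T2[:3,:3]=R.from_euler('xyz',[3.1414,.0004,-.9909]).as_matrix();T2[:3,3]=[.5443,-.212,.2733]
g=dict(f);g['cam_to_world']=T2@C
h=lambda x,y:(260+x/4-.375,130+y/4-.375)
for p in [(262,196),(203,196),(322,196),(262,143),(262,248)]: print('hole',fonz(g,h(*p),.06))
print('stand corners',[fonz(g,h(*p),.06)[:2] for p in [(256,45),(410,190),(115,203)]])
"
```

```text
[0.58580958 0.27019629 0.09      ]
t 7.92 pos [0.5856 0.2636 0.274 ] rot [-3.1411  0.     -0.9915] F [ 0.   0.1 -0.6] w 0.016 q [ 0.73  0.28  0.01  0.   -1.3   1.42]
delta tool cm [-0.54 -0.38 11.8 ]
[0.59878131 0.27862443 0.09      ]
t 7.92 pos [0.5856 0.2636 0.274 ] rot [-3.1411  0.     -0.9915] F [ 0.   0.1 -0.6] w 0.016 q [ 0.73  0.28  0.01  0.   -1.3   1.42]
delta tool cm [-0.53 -1.93 11.8 ]
[0.57359819 0.26227007 0.09      ]
t 7.92 pos [0.5856 0.2636 0.274 ] rot [-3.1411  0.     -0.9915] F [ 0.   0.1 -0.6] w 0.016 q [ 0.73  0.28  0.01  0.   -1.3   1.42]
delta tool cm [-0.54  1.08 11.8 ]
bobbin [0.58888076 0.27228419 0.085     ]
hole [ 0.54181506 -0.21642636  0.06      ]
hole [ 0.53196973 -0.20136926  0.06      ]
hole [ 0.55186307 -0.23172739  0.06      ]
hole [ 0.5554637  -0.20746647  0.06      ]
hole [ 0.52820913 -0.22536126  0.06      ]
stand corners [array([ 0.57931683, -0.18967243]), array([ 0.56830127, -0.25323184]), array([ 0.51539894, -0.17989701])]
```

Request:
apply_moves(deltas="-0.53 -0.2 2 0;0 0 3 0;0 0 3 0;0 0 2 0;0 0 0 0;0 0 0 0")

```text
t: 8.68
eef_pos: [0.5849, 0.2701, 0.1749]
ee_rot: [-3.14, -0.0, -0.99]
force: [0.7, -0.4, -1.4]
width: 0.016
```

```bash
python3 -c "
from h import *
delta([.585,.270,.156])
f=grab('side');cv2.imwrite('pics/s4c.png',cv2.resize(f['image'][90:210,190:340,::-1],None,fx=5,fy=5,interpolation=2))
f=grab('wrist');cv2.imwrite('pics/w5c.png',cv2.resize(f['image'][100:300,220:420,::-1],None,fx=3,fy=3,interpolation=2))"
```

```text
t 8.68 pos [0.5849 0.2701 0.1749] rot [-3.1399e+00 -2.0000e-04 -9.9020e-01] F [ 0.7 -0.4 -1.4] w 0.016 q [ 0.74  0.34 -0.13  0.   -1.09  1.42]
delta tool cm [ 0.01 -0.    1.89]
```

View pics/s4c.png

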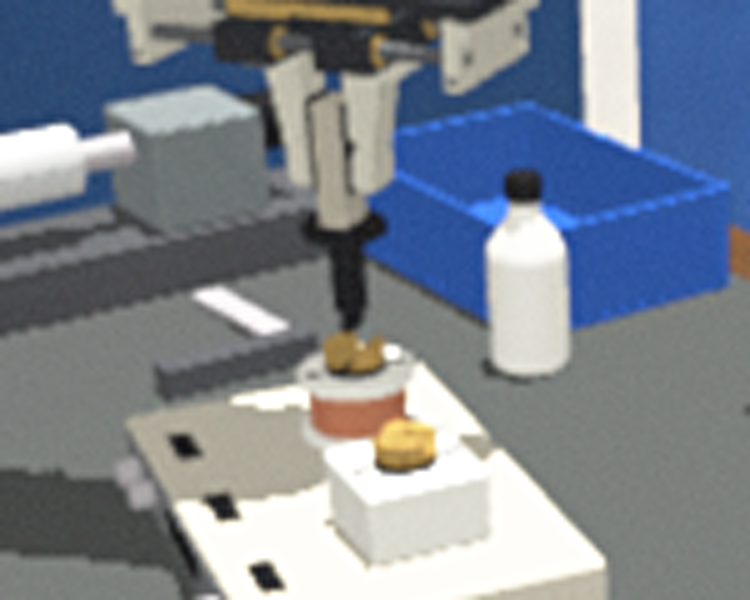

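View pics/w5c.png

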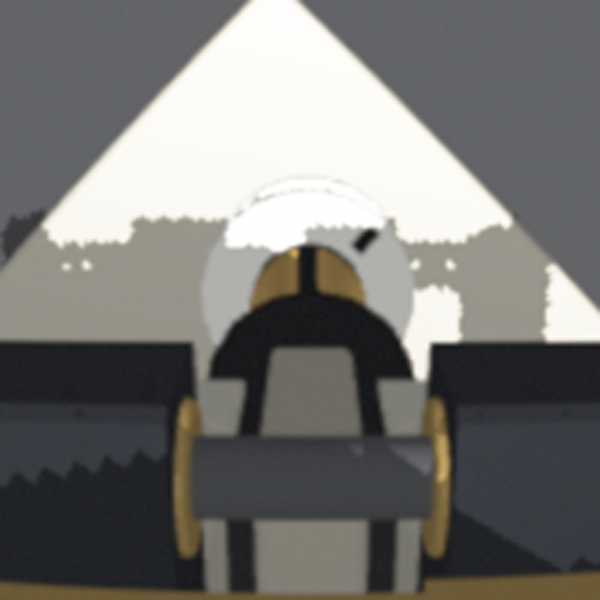

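Request:
apply_moves(deltas="-0.08 0 0.6 0;0 0 0.5 0;0 0 0.4 0;0 0 0 0")

```text
t: 9.28
eef_pos: [0.5835, 0.2708, 0.158]
ee_rot: [3.141, -0.0, -0.99]
force: [-0.1, 0.3, -0.7]
width: 0.0161
```

Request:
apply_moves(deltas="0 0 0.3 0;0 0 0 0")

```text
t: 9.52
eef_pos: [0.5842, 0.2711, 0.1562]
ee_rot: [-3.14, -0.0, -0.989]
force: [-0.6, -0.6, 3.0]
width: 0.016
```

Request:
apply_moves(deltas="0 0 0.1 0.1;0 0 0 0.12;0 0 0 0.12;0 0 0 0.12;0 0 0 0.12;0 0 0 0.12;0 0 0 0.1;0 0 0 0;0 0 0 0")

```text
t: 10.65
eef_pos: [0.5848, 0.2706, 0.1561]
ee_rot: [-3.139, 0.0, -1.789]
force: [0.3, -2.5, 6.7]
width: 0.0159
```

```bash
python3 -c "
from h import *
delta([.585,.270,.156])
f=grab('side');cv2.imwrite('pics/s5c.png',cv2.resize(f['image'][90:210,190:340,::-1],None,fx=5,fy=5,interpolation=2))
f=grab('wrist');cv2.imwrite('pics/w6c.png',cv2.resize(f['image'][100:300,220:420,::-1],None,fx=3,fy=3,interpolation=2))"
```

```text
t 10.65 pos [0.5848 0.2706 0.1561] rot [-3.1393e+00  5.0000e-04 -1.7892e+00] F [ 0.3 -2.5  6.7] w 0.0159 q [ 0.74  0.36 -0.16  0.   -1.05  0.61]
delta tool cm [ 0.06 -0.03  0.01]
```

View pics/s5c.png

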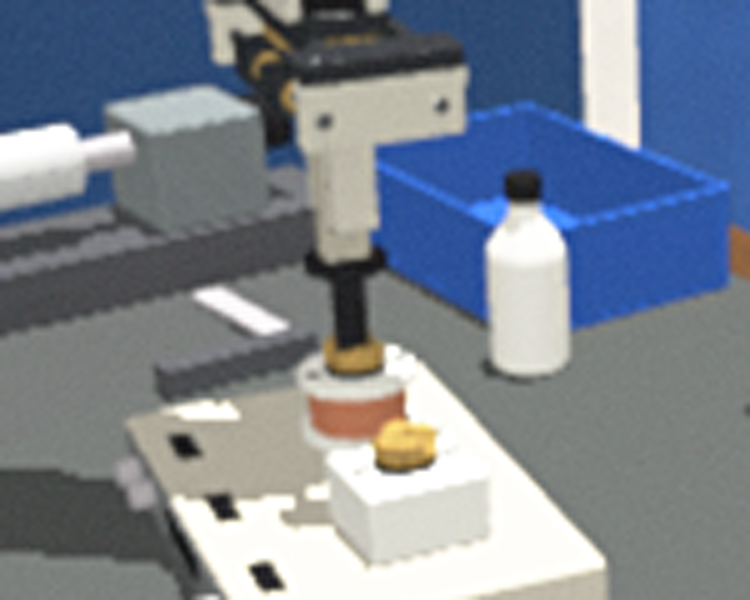

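View pics/w6c.png

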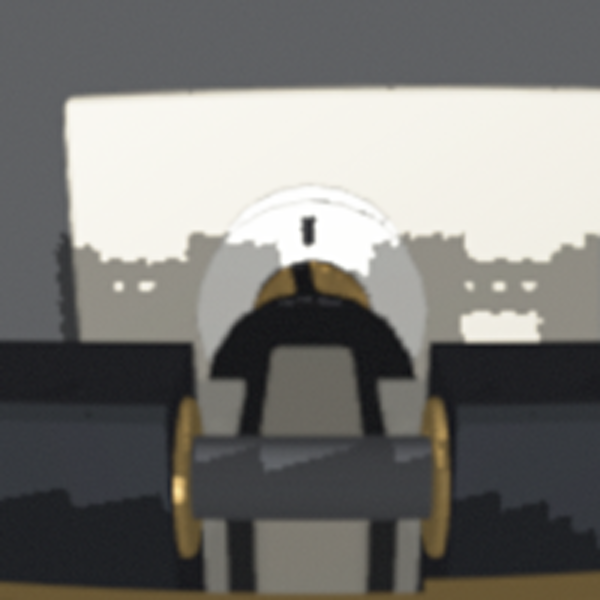

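Request:
apply_moves(deltas="0 0 0 0.1;0 0 0 0;0 0 0 0;0 0 0 0")

```text
t: 11.25
eef_pos: [0.5848, 0.2706, 0.1561]
ee_rot: [-3.139, 0.001, -1.889]
force: [0.8, -3.3, 7.8]
width: 0.0159
```

```bash
python3 -c "
from h import *
delta([.585,.270,.156])
f=grab('wrist');cv2.imwrite('pics/w7c.png',cv2.resize(f['image'][150:230,280:360,::-1],None,fx=7,fy=7,interpolation=2))"
```

```text
t 11.25 pos [0.5848 0.2706 0.1561] rot [-3.1394e+00  6.0000e-04 -1.8892e+00] F [ 0.8 -3.3  7.8] w 0.0159 q [ 0.74  0.36 -0.16  0.   -1.05  0.51]
delta tool cm [ 0.05 -0.04  0.01]
```

View pics/w7c.png

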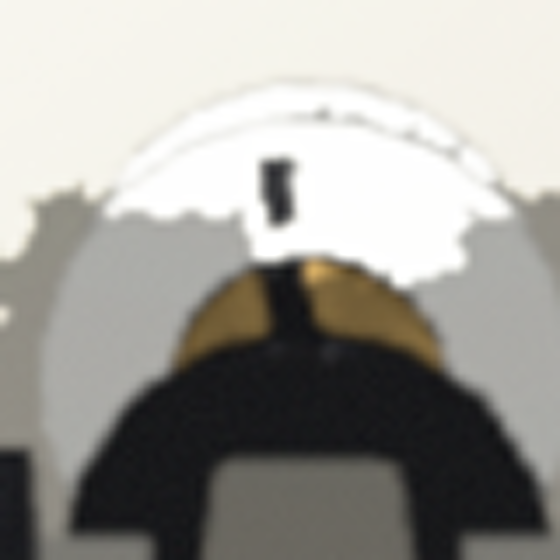

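Request:
apply_moves(deltas="0 0 0 -0.07;0 0 0 0;0 0 -1 0;0 0 -2 0;0 0 -4 0;0 0 -5 0;0 0 0 0;0 0 0 0")

```text
t: 12.3
eef_pos: [0.5834, 0.271, 0.2745]
ee_rot: [3.141, 0.0, -1.82]
force: [0.9, -0.6, -1.6]
width: 0.0162
```

```bash
python3 -c "
from h import *
delta([.5418,-.2164,.274])
f=grab('wrist');cv2.imwrite('pics/w8c.png',cv2.resize(f['image'][100:300,220:420,::-1],None,fx=3,fy=3,interpolation=2))"
```

```text
t 12.3 pos [0.5834 0.271  0.2745] rot [ 3.1411e+00  5.0000e-04 -1.8197e+00] F [ 0.9 -0.6 -1.6] w 0.0162 q [ 0.74  0.28  0.01 -0.   -1.3   0.58]
delta tool cm [48.26 -7.98  0.05]
```

View pics/w8c.png

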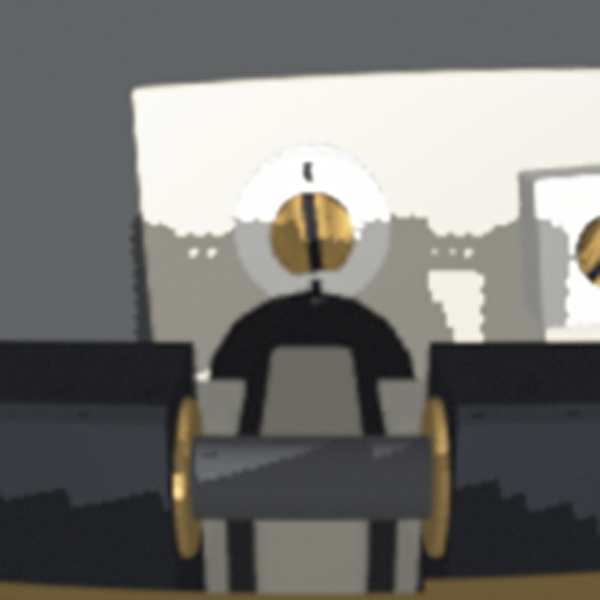

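Request:
apply_moves(deltas="5.35 -0.9 0 0;5.35 -0.9 0 0;5.35 -0.9 0 0;5.35 -0.9 0 0;5.35 -0.9 0 0;5.35 -0.9 0 0;5.35 -0.9 0 0;5.35 -0.9 0 0;5.4 -0.8 0 0;0 0 0 -0.11")

```text
t: 13.6
eef_pos: [0.5411, -0.2191, 0.2728]
ee_rot: [3.138, -0.0, -1.712]
force: [-0.7, 0.6, -0.8]
width: 0.0158
```

Request:
apply_moves(deltas="0 0 0 -0.11;0 0 0 0;0 0 0 0")

```text
t: 13.98
eef_pos: [0.5424, -0.2157, 0.2739]
ee_rot: [3.14, 0.0, -1.602]
force: [-0.2, -0.0, -0.8]
width: 0.016
```

```bash
python3 -c "
from h import *
delta([.5418,-.2164,.274])
f=grab('wrist');cv2.imwrite('pics/w9c.png',cv2.resize(f['image'][100:300,220:420,::-1],None,fx=3,fy=3,interpolation=2))
delta([.5418,-.2164,.274])"
```

```text
t 13.97 pos [ 0.5424 -0.2157  0.2739] rot [ 3.1404e+00  1.0000e-04 -1.6017e+00] F [-0.2 -0.  -0.8] w 0.016 q [-0.04  0.18 -0.12 -0.   -1.27  1.58]
delta tool cm [ 0.07  0.06 -0.01]
t 14.03 pos [ 0.5425 -0.2156  0.2741] rot [ 3.1408e+00  1.0000e-04 -1.6011e+00] F [ 0.  -0.1 -0.8] w 0.0157 q [-0.04  0.18 -0.12 -0.   -1.27  1.58]
delta tool cm [0.08 0.07 0.01]
```

View pics/w9c.png

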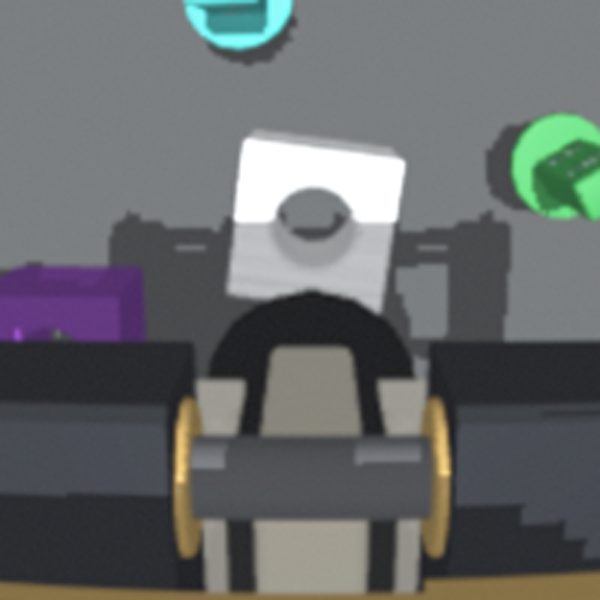

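Request:
apply_moves(deltas="0.05 0.05 5 0;0 0 5 0;0 0 2.5 0;0 0 0 0;0 0 1.5 0;0 0 1.5 0;0 0 0 0")

```text
t: 14.9
eef_pos: [0.5414, -0.2163, 0.1185]
ee_rot: [3.14, 0.0, -1.6]
force: [-1.0, 0.4, -0.7]
width: 0.0158
```

Request:
apply_moves(deltas="0 0 1.5 0;0 0 1.2 0;0 0 0.5 0;0 0 0 0;0 0 0 0")

```text
t: 15.52
eef_pos: [0.5424, -0.2165, 0.0879]
ee_rot: [-3.141, -0.0, -1.6]
force: [0.7, 0.4, -1.5]
width: 0.0155
```

Request:
apply_moves(deltas="0 0 0.3 0;0 0 0.1 0;0 0 0 0")

```text
t: 15.9
eef_pos: [0.5423, -0.2164, 0.0842]
ee_rot: [-3.141, -0.0, -1.599]
force: [-1.8, 0.5, 5.1]
width: 0.0158
```

Contact (5 N) at the same height as the original grasp. I'll release gently and look.

Request:
apply_moves(deltas="0 0 0 0;0 0 0 0;0 0 0 0;0 0 0 0;0 0 0 0", gripper=0)

```text
t: 16.52
eef_pos: [0.5421, -0.2164, 0.0835]
ee_rot: [3.141, 0.0, -1.6]
force: [-0.2, -0.3, -0.3]
width: 0.0438
```

Request:
apply_moves(deltas="0 0 -1 0;0 0 -3 0;0 0 -5 0;0 0 -5 0;0 0 -5 0;0 0 -3 0;0 0 0 0;0 0 0 0")

```text
t: 17.52
eef_pos: [0.5417, -0.2162, 0.3034]
ee_rot: [3.142, 0.0, -1.6]
force: [0.5, 0.4, -0.4]
width: 0.0438
```

```bash
python3 -c "
from h import *
delta([.5418,-.2164,.274])
f=grab('wrist');cv2.imwrite('pics/w10c.png',cv2.resize(f['image'][100:250,230:430,::-1],None,fx=4,fy=4,interpolation=2))
f=grab('side','s10.png')
f=grab('top');cv2.imwrite('pics/t10d.png',cv2.resize(f['image'][120:270,150:340,::-1],None,fx=4,fy=4,interpolation=2))"
```

```text
t 17.52 pos [ 0.5417 -0.2162  0.3034] rot [ 3.1415e+00  4.0000e-04 -1.5996e+00] F [ 0.5  0.4 -0.4] w 0.0438 q [-0.04  0.17 -0.07 -0.   -1.33  1.59]
delta tool cm [ 0.02 -0.01  2.94]
```

View pics/w10c.png

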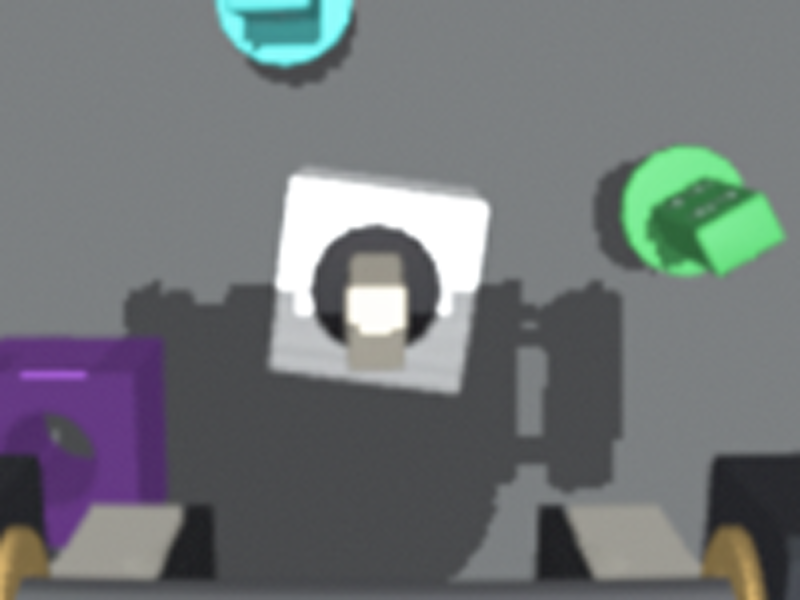

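View pics/s10.png

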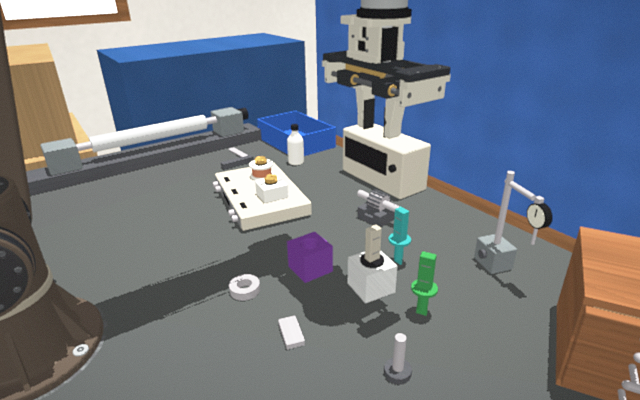

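View pics/t10d.png

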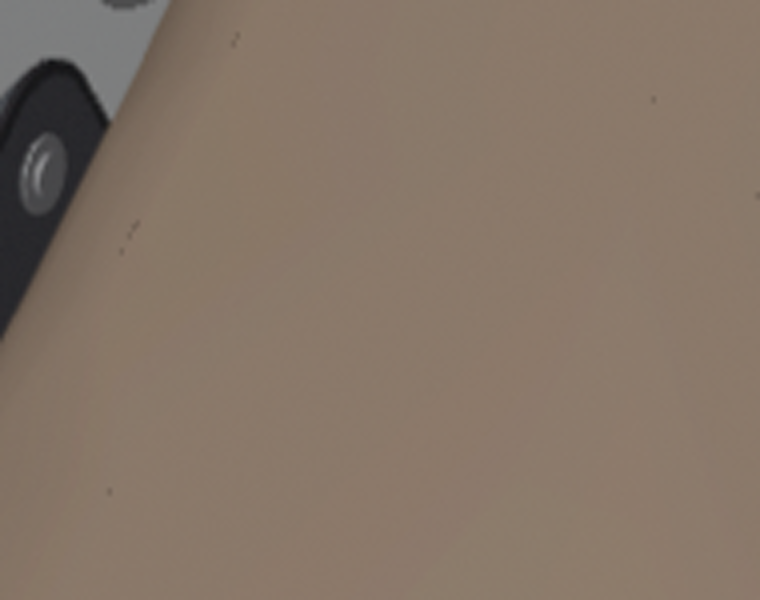

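The wrist crop shows the tool upright and centred in the stand at about (377,290), and the gripper is clear of it. The top view is blocked by the arm. The wrist picture taken after the blade was lifted out already showed the slot within about 0.05 rad of the marks, so I'm handing in.

```bash
python3 -c "
from h import *
print(job.job_done());s=readout.get_state();print(s['t'],s['force'])"
```

```text
the job is handed in; nothing more can be done
None
the job is handed in; nothing more can be done
```

The job is done and handed in, with the robot clock at about 17.7 s of the 53 s allowed.

- **What I did:** I lifted the ivory tool out of the aluminium stand and lowered its blade into the round coil's screw. It touched the slot floor at about 3 N, at the expected height. I turned the tool about 0.9 rad clockwise, which moved the screw about 0.75 rad. I then lifted the blade out and set the tool back in its stand. It touched down at the same height as when I first gripped it, and I let go and backed off to 22 cm above.
- **Coil screw:** The wrist picture taken after the blade was lifted out showed the slot within about 0.05 rad of the marks, against the 0.25 rad allowed.
- **Tool and stand:** The last wrist and side pictures show the tool upright and centred in its hole, with the gripper clear of everything.
- **Screw on the square block:** I never touched it. Part of it showed in the picture after the turn, but I did not measure its angle again.
- **Check that failed:** The last top view was blocked by the arm, so there was no final look at either screw from above. The coil screw result rests on the earlier wrist picture.
- **Readings that disagreed:** The cameras placed the coil screw up to about 4 mm apart. I used the closest wrist view, and the blade went in without side force.

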